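# Count press spacers through the gate

### The arm

A 6-joint arm with a two-finger parallel gripper is mounted at the origin on the work surface. World frame = base frame: x ahead of the robot, y to its left, z up, the work surface at z = 0. Lengths are in m, angles in degrees, forces in N, time in s.
With the tool pointing down it reaches from about 0.25 to 0.8 m from the base axis. Payload 8.5 kg.
Tool frame: the origin (TCP) lies on the mounting face of the last link; the fingertips stand 173 mm ahead of it and the grasp point (between the pads) lies 155 mm ahead of it; z points along the fingers, y is the line along which they close (so a half turn about z gives the same grasp; the last joint's range is limited). The gripper opens to 85 mm and grips with 20 to 120 N. Pads are 22 mm wide; open, the fingers measure 114 mm over their backs; the gripper's body (76 mm by 85 mm) begins 54 mm behind the grasp point. The pads swing forward as they close: fully open they stand 13 mm farther back than shut.
Start: joints at [-64.114, 13.648, -0.773, 75.585, 0, 90], TCP at [0.229, -0.472, 0.405] pointing down, gripper open.
Joint ranges: [-152.45, 152.45], [-59.26, 108.67], [-65.41, 83.53], [-104.44, 129.93], [-82.83, 76.93], [-180, 180]. Speed limits (degrees/s): [127.2, 127.2, 159.86, 180, 180, 180].

### API

Orientations are given as a 3x3 rotation matrix whose columns are the frame's x, y, z axes.
In Python, from cell import manip gives the robot as it stands.
- The arm moves only by the shell command python3 -m crank 'ROWS' [FORCE]. ROWS is JSON, a list of rows, each an object of numbers: "dx", "dy", "dz": the shift along the world's x, y, z in units of 0.6 m (1.0 is 0.6 m); "ax", "ay", "az": the turn, a rotation vector about the world's x, y, z in units of 60 degrees (1.0 is 60 degrees); "hand": the opening, from -1 (shut) to 1 (fully open). In form: [{"dx": .., "dy": .., "dz": .., "ax": .., "ay": .., "az": .., "hand": ..}, ...]. A call has 1 to 12 rows; each row is the pose to reach, as a shift and turn from the pose commanded when the call began; what a row does not reach only later rows make up. A row lasts 1/10 s, in which the tool goes at most 50 mm and 8.59 degrees, less where a joint would pass 70% of its speed; a pose out of reach is approached as far as the arm can. A call with a number of a shift or a turn outside -1 to 1 is refused whole. A call with a gripper value outside its range is refused whole. The fingers move at their own pace and stop on an object; FORCE is the grip in N (left out, the last holds). Time passes only in rows, so rows that repeat a pose let the fingers close. It gives the time, the measured TCP pose, the force, the opening and the grip force at its end, in the units of the state.
- manip.observe(): the state, without advancing time (a new reading comes with each control period).
- manip.camera(name): name is "side" or "top" or "wrist"; returns a dict with "frame" (400x640x3 uint8, blue, green, red), "vertical_fov" (degrees; the focal length in pixels is half the picture's height over the tangent of half this angle, whatever the lens; pixels are square), "cx", "cy" (the principal point, pixels), "k1" (the pictures are not rectified: a ray, as slopes to the right and down, at radius r is drawn at 1 + k1 r^2 times it, then the intrinsics apply), "R" (3x3) and "t" (3): a world point X has camera coordinates R X + t. Camera axes: x right, y down, z forward; pixel columns grow to the right and rows downward; lengths in m; the calibration is good to about 2 mm. A picture is of the moment at which its call begins. There is no depth.
- manip.sign_off(): hands the job in; it is judged then, once.
Trained networks look in the newest picture that a camera, given by its name, has taken for a name from the list of things; names that differ only in an ending like _2 or _b are one class to them, and where a whole thing is asked for, a point or a joint stands for the part that bears it (a point fixed in the world has none). Each returns a list of dicts, best first, with "score" (0 to 1); they miss things now and then, are a little off and sometimes report something else, mostly with a low value. They report only what shows in the picture. A call takes as long as a camera call. They do not tell look-alikes from the thing itself.
- manip.boxes_of(camera, query): "bbox" ([left, top, width, height] in pixels, round what is visible of it).
- manip.cut_out(camera, query): "region" (400x640 bool, what is visible of it) and "bbox" ([left, top, width, height] in pixels, round what is visible of it).
- manip.pinpoint(camera, query): "at" ([column, row] in pixels: a listed point, or the origin of a listed thing).
The state is a dict: "t": time; "qpos": joint angles; "qd": joint speeds; "tau": joint torques, N m; "eef_pos": TCP position; "eef_rot": TCP orientation; "contact_force": force on the tool from outside, world axes, zero at the start; "wrist_torque": the same for the moment, N m; "finger_gap": opening from 0.0 (shut) to 1.0 (fully open); "grasp_force": force on a finger pad.
Only numpy, scipy, OpenCV 4.12 (cv2) and the standard library are available. Lean on these libraries where they do the work, as an engineer would, in place of code of your own. Each camera call takes 0.05 s, during which the arm holds its last target. There are 200 camera calls.

### The job

Count the three round steel spacers back into store: with a fingertip, push them along the board and through the gap in the fence, one at a time, so that each drops into the slot behind it before the next enters the gap. Only slide them, never lift them, and leave the square steel block and the little ink pot on the board standing where they are.

Things in the scene. Friction and masses are not known exactly. Their poses are not given: they have to be found in the camera images.
- board: Fixed plywood counting board, 300 mm (x) by 400 mm (y); origin at table level under the middle of the gate, x pointing through the gate to the slot, y along the fence. Flat deck 50 mm above the table, from x = -217 mm to the fence, with 8 mm high rims at its back (x -225 to -217) and sides (|y| 195 to 200).
- gate (a point): Middle of the gate at deck level, axes as the board's. The aluminium fence (board x = -6 to 6 mm, 16 mm higher than the deck) crosses the whole deck except for this gap, 46 mm wide (|y| < 23 mm). Short 45 degree cheeks on the robot's side lead into it, 74 mm apart at board x = -20 mm.
- slot (a point): Middle of the slot's floor. The slot is an open pocket right behind the fence: board x = 6 to 62 mm, |y| < 45 mm, floor 45 mm below the deck, with a far wall as high as the fence. A disc tips in once its centre is past the edge at board x = 6 mm.
- disc1: First loose flat steel disc spacer, 32 mm across, 10 mm thick, about 60 g, lying on the board's deck on the robot's side of the fence, with a small dark dot in its top face. Origin at the centre of its underside, z up. It slides freely when pushed from the side.
- disc2: Second loose flat steel disc spacer, 32 mm across, 10 mm thick, about 60 g, lying on the board's deck on the robot's side of the fence, with a small dark dot in its top face. Origin at the centre of its underside, z up. It slides freely when pushed from the side.
- disc3: Third loose flat steel disc spacer, 32 mm across, 10 mm thick, about 60 g, lying on the board's deck on the robot's side of the fence, with a small dark dot in its top face. Origin at the centre of its underside, z up. It slides freely when pushed from the side.
- square: Loose square steel block, 34 x 34 mm and 12 mm high, lying flat on the deck among the discs, to be left alone. Origin at the centre of its underside.
- pot: Loose little closed glass ink pot, 32 mm across and 42 mm high, standing on the deck, to be left alone. Origin at the centre of its underside.
There are look-alikes about, which are no part of the job. What is shaped like the disc2 but brown, green or purple is not meant.

How it is judged (in metres and radians):
On the way, in this order (a step that is already met when the one before it is completed fails the run):
1. one disc has dropped into the slot (((x of disc1 in the frame of board between 0.006 and 0.064 m and y of disc1 in the frame of board between -0.045 and 0.045 m and z of disc1 in the frame of board below 0.042 m) or (x of disc2 in the frame of board between 0.006 and 0.064 m and y of disc2 in the frame of board between -0.045 and 0.045 m and z of disc2 in the frame of board below 0.042 m) or (x of disc3 in the frame of board between 0.006 and 0.064 m and y of disc3 in the frame of board between -0.045 and 0.045 m and z of disc3 in the frame of board below 0.042 m))), for 0.1 s.
2. two discs are in the slot ((((x of disc1 in the frame of board between 0.006 and 0.064 m and y of disc1 in the frame of board between -0.045 and 0.045 m and z of disc1 in the frame of board below 0.042 m) and (x of disc2 in the frame of board between 0.006 and 0.064 m and y of disc2 in the frame of board between -0.045 and 0.045 m and z of disc2 in the frame of board below 0.042 m)) or ((x of disc1 in the frame of board between 0.006 and 0.064 m and y of disc1 in the frame of board between -0.045 and 0.045 m and z of disc1 in the frame of board below 0.042 m) and (x of disc3 in the frame of board between 0.006 and 0.064 m and y of disc3 in the frame of board between -0.045 and 0.045 m and z of disc3 in the frame of board below 0.042 m)) or ((x of disc2 in the frame of board between 0.006 and 0.064 m and y of disc2 in the frame of board between -0.045 and 0.045 m and z of disc2 in the frame of board below 0.042 m) and (x of disc3 in the frame of board between 0.006 and 0.064 m and y of disc3 in the frame of board between -0.045 and 0.045 m and z of disc3 in the frame of board below 0.042 m)))), for 0.1 s.
3. all three discs are in the slot (x of disc1 in the frame of board between 0.006 and 0.064 m and y of disc1 in the frame of board between -0.045 and 0.045 m and z of each of disc1, disc2, disc3 in the frame of board below 0.042 m and x of disc2 in the frame of board between 0.006 and 0.064 m and y of disc2 in the frame of board between -0.045 and 0.045 m and x of disc3 in the frame of board between 0.006 and 0.064 m and y of disc3 in the frame of board between -0.045 and 0.045 m), for 0.1 s.
At the end, for the whole second after the job is handed in: All three discs lie at rest in the slot, each with the centre of its underside within the pocket and at least 8 mm below deck level; the square block and the ink pot are within 15 mm of where they stood (all of step 3 and linear speed of each of disc1, disc2, disc3 below 0.02 m/s and distance of each of square, pot from where it was at the start of the episode below 0.015 m); the robot touches nothing.
It fails at once if two discs in the gate at the same time (a disc enters the gap while another is in it and has not yet dropped) (((x of disc1 in the frame of board between -0.022 and 0.02 m and y of disc1 in the frame of board between -0.025 and 0.025 m and z of disc1 in the frame of board above 0.045 m) and (x of disc2 in the frame of board between -0.022 and 0.02 m and y of disc2 in the frame of board between -0.025 and 0.025 m and z of disc2 in the frame of board above 0.045 m)) or ((x of disc1 in the frame of board between -0.022 and 0.02 m and y of disc1 in the frame of board between -0.025 and 0.025 m and z of disc1 in the frame of board above 0.045 m) and (x of disc3 in the frame of board between -0.022 and 0.02 m and y of disc3 in the frame of board between -0.025 and 0.025 m and z of disc3 in the frame of board above 0.045 m)) or ((x of disc2 in the frame of board between -0.022 and 0.02 m and y of disc2 in the frame of board between -0.025 and 0.025 m and z of disc2 in the frame of board above 0.045 m) and (x of disc3 in the frame of board between -0.022 and 0.02 m and y of disc3 in the frame of board between -0.025 and 0.025 m and z of disc3 in the frame of board above 0.045 m))).
It fails at once if a disc lifted more than 10 mm off the deck (z of any of disc1, disc2, disc3 in the frame of board above 0.06 m).
It fails at once if the square block or the ink pot shifted by 15 mm or more, or the pot tipped (distance of any of square, pot from where it was at the start of the episode above 0.015 m or angle between pot's own z axis and vertical above 0.4 rad).
It also fails if it takes over 64 s, if anything falls off the work surface, if the arm or the gripper's body presses on something with over 40 N, if the wrist force passes 120 N, or if a joint passes its speed limit or range.

## Working session

There is one attempt and no reset: what is moved stays moved. The work goes in short steps, Python scripts to look and compute and a shell command to move; the robot and the scene stay as the last step left them, time stands still between calls to the robot, and variables do not carry over. Pictures are saved under pics/ and viewed, at most 10 in all, crops included, and the job is handed in when it is done.

```bash
ls; mkdir -p pics; cat > h.py <<'E'
import numpy as np, cv2
from cell import manip
def K(c):
    f=200/np.tan(np.radians(c["vertical_fov"])/2); return f
def ray(c,px):
    f=K(c); d=np.array([(px[0]-c["cx"])/f,(px[1]-c["cy"])/f]); u=d.copy()
    for _ in range(30): u=d/(1+c["k1"]*(u@u))
    R=np.array(c["R"]);t=np.array(c["t"])
    return -R.T@t, R.T@np.array([u[0],u[1],1])
def onz(c,px,z):
    o,d=ray(c,px); return o+d*(z-o[2])/d[2]
def proj(c,X):
    p=np.array(c["R"])@np.array(X)+np.array(c["t"]); u=p[:2]/p[2]; u=u*(1+c["k1"]*(u@u))
    return u*K(c)+[c["cx"],c["cy"]]
E
python3 - <<'E'
from h import *
for n in ["top","side"]:
    c=manip.camera(n); cv2.imwrite(f"pics/{n}0.png",c["frame"])
    o,d=ray(c,(320,200));print(n,o.round(3),d.round(2),c["vertical_fov"])
    for q in ["gate","slot","disc1","square","pot","board"]:
        for r in manip.pinpoint(n,q)[:7]:
            z={"gate":.05,"slot":.005,"board":0}.get(q,.05)
            print(q,round(r["score"],2),np.round(r["at"]),onz(c,r["at"],z).round(4))
E
```

```text
pics
top [0.354 0.058 0.887] [ 0.18  0.02 -0.98] 42.864190385274036
gate 0.76 [355. 124.] [0.6423 0.0159 0.05  ]
slot 0.89 [356. 120.] [0.6647 0.0125 0.005 ]
slot 0.18 [353. 135.] [0.6368 0.0165 0.005 ]
disc1 0.89 [416. 209.] [ 0.4954 -0.0859  0.05  ]
disc1 0.81 [197. 226.] [0.462  0.2789 0.05  ]
disc1 0.79 [288. 177.] [0.5475 0.1289 0.05  ]
disc1 0.52 [348. 171.] [0.5583 0.0266 0.05  ]
disc1 0.5 [190. 186.] [0.5295 0.2955 0.05  ]
disc1 0.49 [260. 300.] [0.3425 0.168  0.05  ]
square 0.72 [424. 241.] [ 0.4424 -0.0984  0.05  ]
pot 0.92 [282. 136.] [0.6194 0.1409 0.05  ]
board 0.91 [356. 133.] [0.643  0.0117 0.    ]
side [0.19  0.541 0.368] [ 0.5  -0.73 -0.47] 55.98039386655323
gate 0.72 [280. 183.] [0.6293 0.0335 0.05  ]
gate 0.6 [368. 175.] [ 0.5001 -0.091   0.05  ]
slot 0.57 [271. 195.] [0.669  0.0197 0.005 ]
disc1 0.91 [205. 307.] [0.4884 0.3481 0.05  ]
disc1 0.79 [380. 301.] [0.3198 0.2236 0.05  ]
disc1 0.63 [253. 322.] [0.4249 0.3336 0.05  ]
disc1 0.59 [371. 176.] [ 0.492  -0.0875  0.05  ]
disc1 0.59 [282. 213.] [0.5506 0.124  0.05  ]
disc1 0.51 [313. 189.] [0.5592 0.0216 0.05  ]
disc1 0.49 [397. 179.] [ 0.4421 -0.1034  0.05  ]
square 0.62 [399. 181.] [ 0.4347 -0.0971  0.05  ]
pot 0.82 [246. 206.] [0.6204 0.1396 0.05  ]
board 0.61 [284. 202.] [0.6329 0.0219 0.    ]
```

View pics/top0.png

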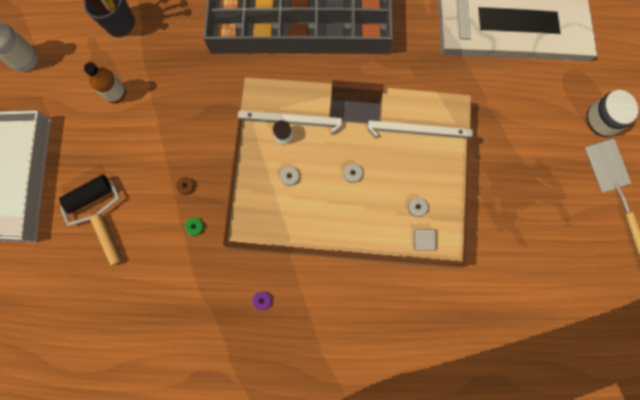

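View pics/side0.png

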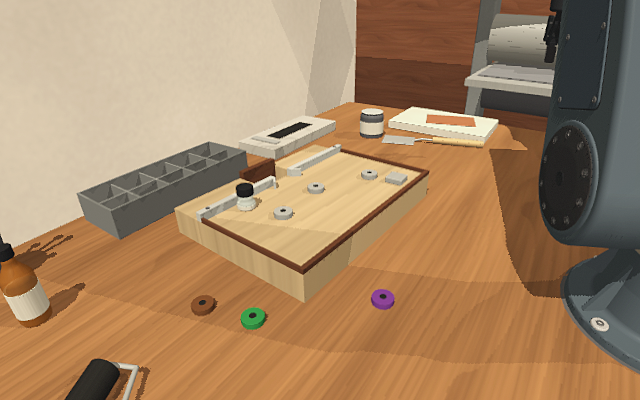

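Three grey discs are on the board at top-image pixels (289,176), (353,173) and (418,207). The square is at (425,240) and the pot at (283,133). The coloured look-alikes are off the board. Next I fit the board frame.

```bash
python3 - <<'E'
from h import *
c=manip.camera("top"); g=cv2.cvtColor(c["frame"],cv2.COLOR_BGR2GRAY)
bl=onz(c,(226,243),.058);br=onz(c,(464,264),.058)
f1=onz(c,(241,115.5),.066);f2=onz(c,(471,132),.066)
print("corners",bl,br,np.linalg.norm(bl-br),f1,f2,np.linalg.norm(f1-f2))
u=(bl-br)[:2]; v=(f1-f2)[:2]; print(np.degrees(np.arctan2(-u[0],u[1])),np.degrees(np.arctan2(-v[0],v[1])))
a=np.radians((np.degrees(np.arctan2(-u[0],u[1]))+np.degrees(np.arctan2(-v[0],v[1])))/2)
R=np.array([[np.cos(a),-np.sin(a)],[np.sin(a),np.cos(a)]])
gate=manip.pinpoint("top","gate")[0]["at"]; G=onz(c,gate,.05)[:2]
slot=onz(c,manip.pinpoint("top","slot")[0]["at"],.005)[:2]
Ob=(bl+br)[:2]/2+R@[.225,0]; Of=(f1+f2)[:2]/2
print("gate est",G,slot-R@[.034,0],Ob,Of)
O=np.mean([Ob,Of],axis=0);print("O",O,"yaw",np.degrees(a))
for q,z in [("disc1",.055),("square",.056)]:
  for r in manip.cut_out("top",q):
    ys,xs=np.nonzero(r["region"]); m=(xs.mean(),ys.mean()); w=onz(c,m,z)[:2]
    print(q,round(r["score"],2),np.round(m,1),w.round(4),"board",(R.T@(w-O)).round(4))
w=onz(c,manip.pinpoint("top","pot")[0]["at"],.05)[:2];print("pot",R.T@(w-O))
s=manip.observe();print(s["eef_rot"],s["eef_pos"])
im=cv2.resize(c["frame"][60:285,200:500],None,fx=2.6,fy=2.6,interpolation=cv2.INTER_CUBIC)
for b,z in [((-.225,.2),.058),((-.225,-.2),.058),((0,.2),.066),((0,-.2),.066),((0,.023),.066),((0,-.023),.066),((-.02,.037),.066),((-.02,-.037),.066)]:
  p=(proj(c,[*(O+R@b),z])-[200,60]+.5)*2.6; cv2.circle(im,tuple(int(i) for i in p),3,(0,0,255),1)
cv2.imwrite("pics/fit.png",im)
E
```

```text
corners [0.4328823  0.22703159 0.058     ] [ 0.40438811 -0.16278298  0.058     ] 0.3908545959654176 [0.65047009 0.21116799 0.066     ] [ 0.62652254 -0.18067582  0.066     ] 0.3925748997038361
-4.1807011884314464 -3.4972841335360245Traceback (most recent call last):
  File "<stdin>", line 9, in <module>
IndexError: list index out of range
```

```bash
cat > m.py <<'E'
from h import *
a=np.radians(-3.84); R=np.array([[np.cos(a),-np.sin(a)],[np.sin(a),np.cos(a)]])
E
python3 - <<'E'
from m import *
c=manip.camera("top")
bl=onz(c,(226,243),.058);br=onz(c,(464,264),.058)
f1=onz(c,(241,115.5),.066);f2=onz(c,(471,132),.066)
slot=manip.pinpoint("top","slot"); 
if slot: print("slot->gate",onz(c,slot[0]["at"],.005)[:2]-R@[.034,0])
Ob=(bl+br)[:2]/2+R@[.225,0]; Of=(f1+f2)[:2]/2
O=np.mean([Ob,Of],axis=0);print(Ob,Of,"O",O)
for q,z in [("disc1",.055),("square",.056)]:
  for r in manip.cut_out("top",q):
    ys,xs=np.nonzero(r["region"]); m=(xs.mean(),ys.mean()); w=onz(c,m,z)[:2]
    print(q,round(r["score"],2),np.round(m,1),w.round(4),"board",(R.T@(w-O)).round(4))
for r in manip.pinpoint("top","pot")[:1]:
  print("pot",R.T@(onz(c,r["at"],.05)[:2]-O))
s=manip.observe();print(s["eef_rot"],s["eef_pos"])
im=cv2.resize(c["frame"][60:285,200:500],None,fx=2.6,fy=2.6,interpolation=cv2.INTER_CUBIC)
for b,z in [((-.225,.2),.058),((-.225,-.2),.058),((0,.2),.066),((0,-.2),.066),((0,.023),.066),((0,-.023),.066),((-.02,.037),.066),((-.02,-.037),.066)]:
  p=(proj(c,[*(O+R@b),z])-[200,60]+.5)*2.6; cv2.circle(im,tuple(int(i) for i in p),3,(0,0,255),1)
cv2.imwrite("pics/fit.png",im)
E
```

```text
slot->gate [0.63691774 0.01298099]
[0.64313007 0.01705595] [0.63849631 0.01524608] O [0.64081319 0.01615102]
disc1 0.82 [184.6 185.3] [0.5295 0.304 ] board [-0.1303  0.2797]
disc1 0.82 [261.  300.4] [0.3412 0.1662] board [-0.309   0.1297]
disc1 0.74 [288.6 175.7] [0.5483 0.1272] board [-0.0998  0.1046]
disc1 0.59 [352.  172.4] [0.5553 0.0209] board [-0.0856 -0.001 ]
disc1 0.58 [417.4 206.5] [ 0.499 -0.088] board [-0.1345 -0.1134]
disc1 0.5 [193.6 226.3] [0.46   0.2838] board [-0.1984  0.2549]
square 0.86 [424.1 239.5] [ 0.4441 -0.098 ] board [-0.1887 -0.127 ]
pot [-0.02946976  0.11946709]
[[ 8.99672141e-01  4.36566191e-01 -6.45707286e-06]
 [ 4.36566190e-01 -8.99672136e-01  9.92181042e-05]
 [ 3.75060213e-05 -9.20827039e-05 -9.99999995e-01]] [ 0.22919317 -0.47232143  0.40466174]
```

View pics/fit.png

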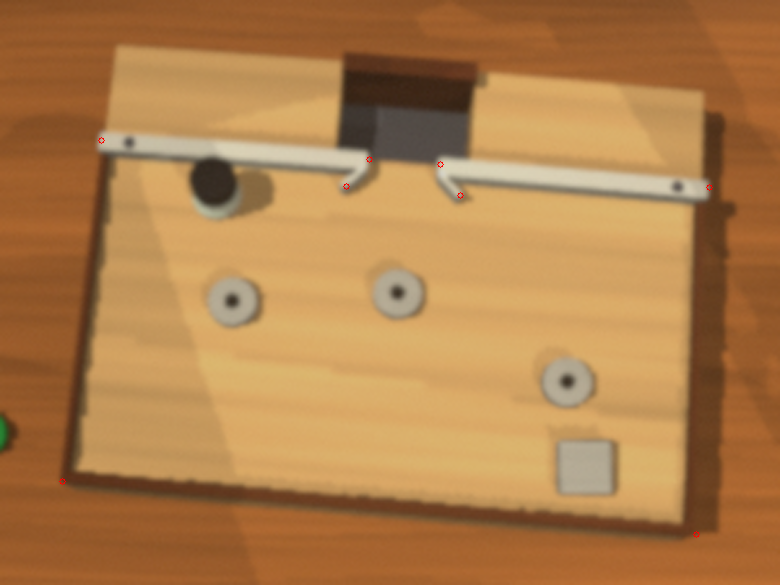

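The overlay agrees with the fence ends, cheeks and back corners: gate origin ≈ (0.640, 0.016), yaw ≈ -3.8°. I'll start with the middle disc, which sits on the gate axis, and move to a point above and behind it.

```bash
python3 -m crank '[{"dx":0.468,"dy":0.827,"dz":-0.175,"az":1.0,"hand":-0.8},{"dx":0.468,"dy":0.827,"dz":-0.175,"az":1.0,"hand":-0.8},{"dx":0.468,"dy":0.827,"dz":-0.175,"az":1.0,"hand":-0.8},{"dx":0.468,"dy":0.827,"dz":-0.175,"az":1.0,"hand":-0.8},{"dx":0.468,"dy":0.827,"dz":-0.175,"az":1.0,"hand":-0.8},{"dx":0.468,"dy":0.827,"dz":-0.175,"az":1.0,"hand":-0.8},{"dx":0.468,"dy":0.827,"dz":-0.175,"az":1.0,"hand":-0.8},{"dx":0.468,"dy":0.827,"dz":-0.175,"az":1.0,"hand":-0.8},{"dx":0.468,"dy":0.827,"dz":-0.175,"az":1.0,"hand":-0.8},{"dx":0.468,"dy":0.827,"dz":-0.175,"az":1.0,"hand":-0.8},{"dx":0.468,"dy":0.827,"dz":-0.175,"az":1.0,"hand":-0.8},{"dx":0.468,"dy":0.827,"dz":-0.175,"az":1.0,"hand":-0.8}]'; cat >> m.py <<'E'
O=np.array([.6408,.0161])
def st():
    s=manip.observe(); r=s["eef_rot"]; p=np.array(s["eef_pos"])
    print("t",s["t"],"yaw",np.degrees(np.arctan2(r[1][0],r[0][0])).round(2),"pos",p.round(4),"board",(R.T@(p[:2]-O)).round(4),"q",np.round(s["qpos"],1),"F",np.round(s["contact_force"],1),"gap",s["finger_gap"])
    return p
def go(p,bx,by,z):
    t=O+R@[bx,by]; print("rows",((np.array([*t,z])-p)/.6).round(4))
E
python3 -c "
from m import *
st()"
```

```text
t 1.05 yaw 25.88 pos [ 0.2292 -0.4723  0.4047] board [-0.378  -0.5149] q [-64.1  13.6  -0.8  75.6   0.   90. ] F [ 0.3 -0.5  0. ] gap 1.0011320285192133invalid input at $[0]: expected keys dx, dy, dz, ax, ay, az, hand
```

```bash
python3 -m crank '[{"dx":0.468,"dy":0.827,"dz":-0.175,"ax":0,"ay":0,"az":1.0,"hand":-0.8},{"dx":0.468,"dy":0.827,"dz":-0.175,"ax":0,"ay":0,"az":1.0,"hand":-0.8},{"dx":0.468,"dy":0.827,"dz":-0.175,"ax":0,"ay":0,"az":1.0,"hand":-0.8},{"dx":0.468,"dy":0.827,"dz":-0.175,"ax":0,"ay":0,"az":1.0,"hand":-0.8},{"dx":0.468,"dy":0.827,"dz":-0.175,"ax":0,"ay":0,"az":1.0,"hand":-0.8},{"dx":0.468,"dy":0.827,"dz":-0.175,"ax":0,"ay":0,"az":1.0,"hand":-0.8},{"dx":0.468,"dy":0.827,"dz":-0.175,"ax":0,"ay":0,"az":1.0,"hand":-0.8},{"dx":0.468,"dy":0.827,"dz":-0.175,"ax":0,"ay":0,"az":1.0,"hand":-0.8},{"dx":0.468,"dy":0.827,"dz":-0.175,"ax":0,"ay":0,"az":1.0,"hand":-0.8},{"dx":0.468,"dy":0.827,"dz":-0.175,"ax":0,"ay":0,"az":1.0,"hand":-0.8},{"dx":0.468,"dy":0.827,"dz":-0.175,"ax":0,"ay":0,"az":1.0,"hand":-0.8},{"dx":0.468,"dy":0.827,"dz":-0.175,"ax":0,"ay":0,"az":1.0,"hand":-0.8}]'; 
python3 -c "
from m import *
p=st(); go(p,-.131,-.001,.28)"
```

```text
t: 2.25
eef_pos: [0.5112, 0.0269, 0.2991]
eef_rot: [[0.07, 0.998, 0.0], [0.998, -0.07, 0.0], [0.001, 0.0, -1.0]]
contact_force: [0.5, -0.9, 0.8]
finger_gap: 0.097
grasp_force: 0.0
t 2.25 yaw 86.01 pos [0.5112 0.0269 0.2991] board [-0.1301  0.0021] q [  3.   15.7 -14.   60.3   0.   97. ] F [ 0.5 -0.9  0.8] gap 0.096689579533187
rows [-0.0019 -0.005  -0.0318]
```

```bash
python3 -m crank '[{"dx":0,"dy":0,"dz":-0.03,"ax":0,"ay":0,"az":1.0,"hand":-0.8},{"dx":0,"dy":0,"dz":-0.03,"ax":0,"ay":0,"az":1.0,"hand":-0.8},{"dx":0,"dy":0,"dz":-0.03,"ax":0,"ay":0,"az":1.0,"hand":-0.8},{"dx":0,"dy":0,"dz":-0.03,"ax":0,"ay":0,"az":1.0,"hand":-0.8},{"dx":0,"dy":0,"dz":-0.03,"ax":0,"ay":0,"az":1.0,"hand":-0.8},{"dx":0,"dy":0,"dz":-0.03,"ax":0,"ay":0,"az":1.0,"hand":-0.8},{"dx":0,"dy":0,"dz":-0.03,"ax":0,"ay":0,"az":1.0,"hand":-0.8}]'; python3 -m crank '[{"dx":0,"dy":0,"dz":0,"ax":0,"ay":0,"az":0.5,"hand":-0.8},{"dx":0,"dy":0,"dz":0,"ax":0,"ay":0,"az":0.5,"hand":-0.8},{"dx":0,"dy":0,"dz":0,"ax":0,"ay":0,"az":0.5,"hand":-0.8},{"dx":0,"dy":0,"dz":0,"ax":0,"ay":0,"az":0.5,"hand":-0.8},{"dx":0,"dy":0,"dz":0,"ax":0,"ay":0,"az":0.5,"hand":-0.8}]'
python3 - <<'E'
from m import *
p=st(); go(p,-.131,-.001,.227)
c=manip.camera("wrist"); im=c["frame"].copy(); cv2.imwrite("pics/w1.png",im)
for r in manip.cut_out("wrist","disc1"):
    ys,xs=np.nonzero(r["region"]); m=(xs.mean(),ys.mean()); w=onz(c,m,.055)[:2]
    print(round(r["score"],2),np.round(m,1),len(xs),"board",(R.T@(w-O)).round(4))
for r in manip.pinpoint("wrist","gate"): print("gate",r["score"],r["at"],R.T@(onz(c,r["at"],.05)[:2]-O))
E
```

```text
t: 2.95
eef_pos: [0.51, 0.0239, 0.2817]
eef_rot: [[-0.831, 0.556, 0.0], [0.556, 0.831, -0.0], [-0.0, -0.0, -1.0]]
contact_force: [0.9, 0.2, -0.2]
finger_gap: 0.098
grasp_force: 0.0
t: 3.45
eef_pos: [0.51, 0.0239, 0.2817]
eef_rot: [[-0.997, 0.071, 0.0], [0.071, 0.997, -0.0], [-0.0, -0.0, -1.0]]
contact_force: [-0.6, 0.3, 0.4]
finger_gap: 0.099
grasp_force: 0.0
t 3.45 yaw 175.94 pos [0.51   0.0239 0.2817] board [-0.131 -0.001] q [  2.7  16.4 -15.8  57.8  -0.    6.7] F [-0.6  0.3  0.4] gap 0.09942330323194816
rows [-0.     -0.     -0.0912]
0.85 [629.  206.4] 689 board [-0.1362  0.2303]
0.84 [317.2 272.5] 751 board [-0.0855 -0.0012]
0.84 [628.7 126.9] 806 board [-0.1935  0.214 ]
0.7 [159.4 209.5] 1784 board [-0.1352 -0.1134]
0.63 [459.  253.6] 1506 board [-0.1002  0.1042]
```

View pics/w1.png

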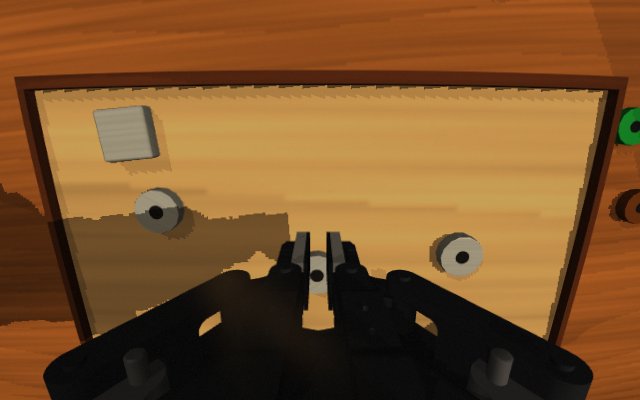

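The picture shows the middle disc centred between the fingertips at (317,272). The other two discs are at (160,210) and (459,254), which agrees with the top view. Now I descend and push.

```bash
python3 -m crank '[{"dx":0,"dy":0,"dz":-0.04,"ax":0,"ay":0,"az":0,"hand":-0.8},{"dx":0,"dy":0,"dz":-0.07,"ax":0,"ay":0,"az":0,"hand":-0.8},{"dx":0,"dy":0,"dz":-0.085,"ax":0,"ay":0,"az":0,"hand":-0.8},{"dx":0,"dy":0,"dz":-0.091,"ax":0,"ay":0,"az":0,"hand":-0.8},{"dx":0,"dy":0,"dz":-0.091,"ax":0,"ay":0,"az":0,"hand":-0.8}]' && python3 -m crank '[{"dx":0.02,"dy":-0.001,"dz":0,"ax":0,"ay":0,"az":0,"hand":-0.8},{"dx":0.035,"dy":-0.002,"dz":0,"ax":0,"ay":0,"az":0,"hand":-0.8},{"dx":0.05,"dy":-0.003,"dz":0,"ax":0,"ay":0,"az":0,"hand":-0.8},{"dx":0.065,"dy":-0.004,"dz":0,"ax":0,"ay":0,"az":0,"hand":-0.8},{"dx":0.08,"dy":-0.005,"dz":0,"ax":0,"ay":0,"az":0,"hand":-0.8},{"dx":0.095,"dy":-0.006,"dz":0,"ax":0,"ay":0,"az":0,"hand":-0.8},{"dx":0.11,"dy":-0.007,"dz":0,"ax":0,"ay":0,"az":0,"hand":-0.8},{"dx":0.125,"dy":-0.0075,"dz":0,"ax":0,"ay":0,"az":0,"hand":-0.8}]'
python3 - <<'E'
from m import *
p=st(); go(p,-.014,0,.227)
c=manip.camera("wrist"); cv2.imwrite("pics/w2.png",c["frame"])
for r in manip.cut_out("wrist","disc1"):
    ys,xs=np.nonzero(r["region"]); m=(xs.mean(),ys.mean()); w=onz(c,m,.055)[:2]
    print(round(r["score"],2),np.round(m,1),len(xs),"board",(R.T@(w-O)).round(4))
c=manip.camera("top"); cv2.imwrite("pics/t2.png",cv2.resize(c["frame"][60:285,200:500],None,fx=2.6,fy=2.6))
E
```

```text
t: 4.1
eef_pos: [0.51, 0.0239, 0.227]
eef_rot: [[-0.997, 0.072, -0.0], [0.072, 0.997, -0.0], [0.0, -0.0, -1.0]]
contact_force: [0.0, -1.3, 1.0]
finger_gap: 0.101
grasp_force: 0.0
t: 4.9
eef_pos: [0.5857, 0.0193, 0.227]
eef_rot: [[-0.997, 0.072, -0.0], [0.072, 0.997, -0.0], [0.0, -0.0, -1.0]]
contact_force: [-0.9, -1.2, 1.2]
finger_gap: 0.094
grasp_force: 0.5
t 4.9 yaw 175.88 pos [0.5857 0.0193 0.227 ] board [-0.0552 -0.0005] q [ 1.9 25.9 -9.8 54.3 -0.   6. ] F [-0.9 -1.2  1.2] gap 0.09358909627476522
rows [ 0.0685 -0.0038 -0.    ]
0.93 [75.9 90.5] 4434 board [-0.1355 -0.1141]
0.86 [317.4 295.3] 1189 board [-0.0265 -0.0005]
0.79 [527.8 162.4] 3848 board [-0.1003  0.1045]
```

View pics/w2.png

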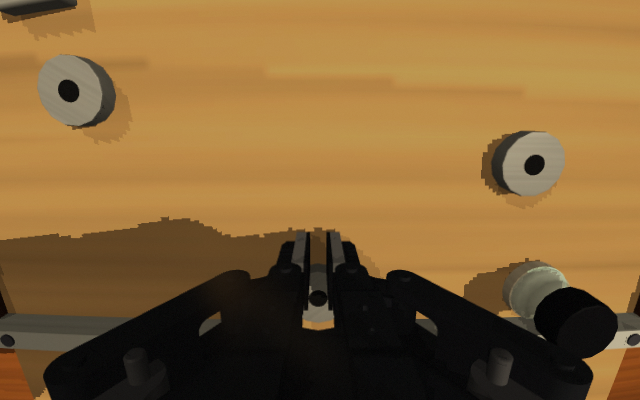

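The disc sits at (317,295), steady in the fork about 28 mm ahead of the tool centre. I push on through the gate, then back off and lift.

```bash
python3 -m crank '[{"dx":0.012,"dy":-0.0006,"dz":0,"ax":0,"ay":0,"az":0,"hand":-0.8},{"dx":0.024,"dy":-0.0012,"dz":0,"ax":0,"ay":0,"az":0,"hand":-0.8},{"dx":0.036,"dy":-0.0018,"dz":0,"ax":0,"ay":0,"az":0,"hand":-0.8},{"dx":0.048,"dy":-0.0025,"dz":0,"ax":0,"ay":0,"az":0,"hand":-0.8},{"dx":0.06,"dy":-0.0032,"dz":0,"ax":0,"ay":0,"az":0,"hand":-0.8},{"dx":0.069,"dy":-0.0038,"dz":0,"ax":0,"ay":0,"az":0,"hand":-0.8},{"dx":0.069,"dy":-0.0038,"dz":0,"ax":0,"ay":0,"az":0,"hand":-0.8},{"dx":0.03,"dy":-0.001,"dz":0,"ax":0,"ay":0,"az":0,"hand":-0.8},{"dx":0.0,"dy":0,"dz":0.05,"ax":0,"ay":0,"az":0,"hand":-0.8},{"dx":-0.02,"dy":0,"dz":0.1,"ax":0,"ay":0,"az":0,"hand":-0.8},{"dx":-0.02,"dy":0,"dz":0.13,"ax":0,"ay":0,"az":0,"hand":-0.8}]'
cat > look.py <<'E'
from m import *
p=st()
for n in ["top","wrist"]:
  c=manip.camera(n)
  for r in manip.cut_out(n,"disc1"):
    ys,xs=np.nonzero(r["region"]); m=(xs.mean(),ys.mean()); w=onz(c,m,.055)[:2]; b=R.T@(w-O)
    if abs(b[1])<.2 and b[0]>-.22: print(n,round(r["score"],2),np.round(m,1),len(xs),"board",b.round(4))
E
python3 look.py; python3 - <<'E'
from m import *
p=np.array(manip.observe()["eef_pos"]); go(p,-.100,.15,.30); go(p,-.135,-.16,.30)
c=manip.camera("top"); cv2.imwrite("pics/t3.png",cv2.resize(c["frame"][60:285,200:500],None,fx=2.6,fy=2.6))
E
```

```text
t: 6.15
eef_pos: [0.5717, 0.0194, 0.3072]
eef_rot: [[-0.997, 0.072, 0.001], [0.072, 0.997, -0.0], [-0.001, -0.0, -1.0]]
contact_force: [0.9, -0.7, 0.3]
finger_gap: 0.096
grasp_force: 0.0
t 6.15 yaw 175.89 pos [0.5717 0.0194 0.3072] board [-0.0692 -0.0013] q [ 1.9 20.9 -4.9 64.1 -0.   6.1] F [ 0.9 -0.7  0.3] gap 0.09582469276399161
wrist 0.91 [164.6 115.6] 1569 board [-0.1355 -0.1141]
wrist 0.71 [317.6 289.7] 329 board [ 0.011  -0.0011]
wrist 0.58 [454.2 161.3] 1446 board [-0.1004  0.1045]
rows [-0.0364  0.2551 -0.0085]
rows [-0.1292 -0.2565 -0.0085]
```

View pics/t3.png

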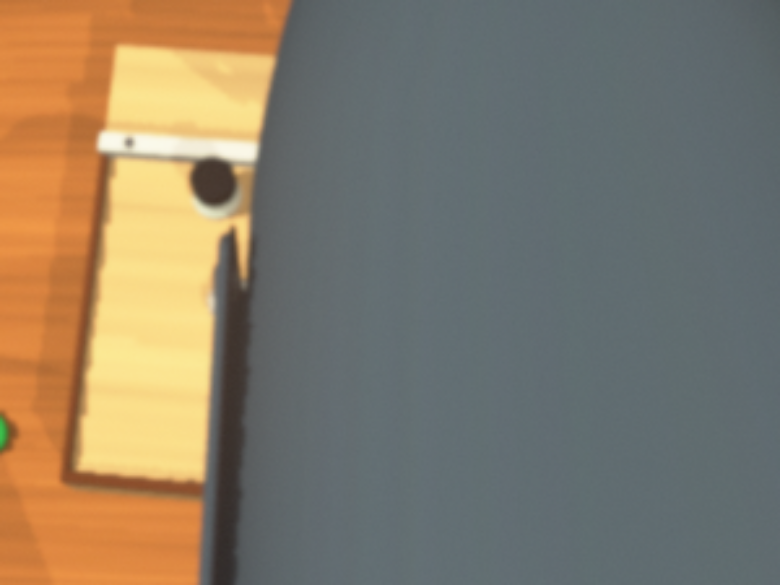

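```bash
python3 -m crank '[{"dx":-0.036,"dy":0.255,"dz":0,"ax":0,"ay":0,"az":-1.0,"hand":-0.8},{"dx":-0.036,"dy":0.255,"dz":0,"ax":0,"ay":0,"az":-1.0,"hand":-0.8},{"dx":-0.036,"dy":0.255,"dz":0,"ax":0,"ay":0,"az":-1.0,"hand":-0.8},{"dx":-0.036,"dy":0.255,"dz":0,"ax":0,"ay":0,"az":-1.0,"hand":-0.8},{"dx":-0.036,"dy":0.255,"dz":0,"ax":0,"ay":0,"az":-1.0,"hand":-0.8},{"dx":-0.036,"dy":0.255,"dz":0,"ax":0,"ay":0,"az":-1.0,"hand":-0.8},{"dx":-0.036,"dy":0.255,"dz":0,"ax":0,"ay":0,"az":-1.0,"hand":-0.8}]' >/dev/null; python3 -m crank '[{"dx":0,"dy":0,"dz":0,"ax":0,"ay":0,"az":-0.5,"hand":-0.8},{"dx":0,"dy":0,"dz":0,"ax":0,"ay":0,"az":-0.5,"hand":-0.8},{"dx":0,"dy":0,"dz":0,"ax":0,"ay":0,"az":-0.5,"hand":-0.8},{"dx":0,"dy":0,"dz":0,"ax":0,"ay":0,"az":-0.5,"hand":-0.8},{"dx":0,"dy":0,"dz":0,"ax":0,"ay":0,"az":-0.5,"hand":-0.8}]' >/dev/null
python3 look.py; python3 - <<'E'
from m import *
p=np.array(manip.observe()["eef_pos"]); go(p,-.100,.15,.227); go(p,-.100,.04,.227)
a=manip.camera("top")["frame"]; b=manip.camera("wrist")["frame"]
cv2.imwrite("pics/t4.png",np.vstack([cv2.resize(a[60:285,200:500],(400,300)),cv2.resize(b,(400,250))]))
E
```

```text
t 7.6 yaw 87.56 pos [0.5512 0.1723 0.3036] board [-0.0999  0.1499] q [ 17.4  21.7  -4.4  64.1   0.  109.8] F [0.3 0.1 0.4] gap 0.09736694242334962
top 0.66 [354.6 114.5] 228 board [0.0171 0.0019]
top 0.64 [417.1 206.4] 274 board [-0.1344 -0.1129]
top 0.53 [392.3 164.5] 24870 board [-0.0664 -0.0675]
wrist 0.88 [317.4 259.7] 607 board [-0.0986  0.1043]
rows [-4.000e-04  1.000e-04 -1.291e-01]
rows [-0.0127 -0.1828 -0.1291]
```

View pics/t4.png

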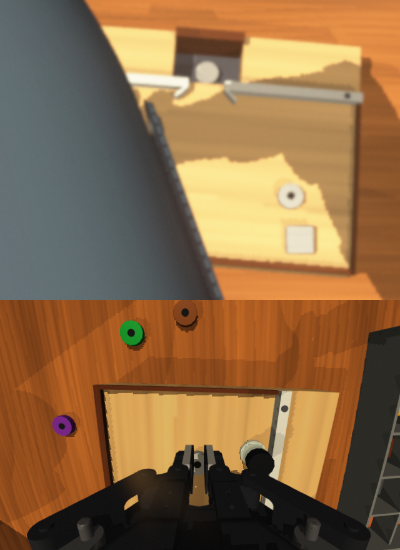

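The first disc lies in the slot (top half of the picture, (207,72)). The second disc is between the fingertips at (198,464), and the pot is well clear. I descend and push it towards the gate axis.

```bash
python3 -m crank '[{"dx":0,"dy":0,"dz":-0.06,"ax":0,"ay":0,"az":-0.023,"hand":-0.8},{"dx":0,"dy":0,"dz":-0.1,"ax":0,"ay":0,"az":-0.023,"hand":-0.8},{"dx":0,"dy":0,"dz":-0.12,"ax":0,"ay":0,"az":-0.023,"hand":-0.8},{"dx":0,"dy":0,"dz":-0.128,"ax":0,"ay":0,"az":-0.023,"hand":-0.8},{"dx":0,"dy":0,"dz":-0.128,"ax":0,"ay":0,"az":-0.023,"hand":-0.8}]' && python3 -m crank '[{"dx":-0.001,"dy":-0.02,"dz":0,"ax":0,"ay":0,"az":0,"hand":-0.8},{"dx":-0.002,"dy":-0.035,"dz":0,"ax":0,"ay":0,"az":0,"hand":-0.8},{"dx":-0.003,"dy":-0.052,"dz":0,"ax":0,"ay":0,"az":0,"hand":-0.8},{"dx":-0.0045,"dy":-0.07,"dz":0,"ax":0,"ay":0,"az":0,"hand":-0.8},{"dx":-0.006,"dy":-0.088,"dz":0,"ax":0,"ay":0,"az":0,"hand":-0.8},{"dx":-0.007,"dy":-0.106,"dz":0,"ax":0,"ay":0,"az":0,"hand":-0.8},{"dx":-0.008,"dy":-0.124,"dz":0,"ax":0,"ay":0,"az":0,"hand":-0.8},{"dx":-0.0095,"dy":-0.142,"dz":0,"ax":0,"ay":0,"az":0,"hand":-0.8},{"dx":-0.011,"dy":-0.16,"dz":0,"ax":0,"ay":0,"az":0,"hand":-0.8},{"dx":-0.012,"dy":-0.178,"dz":0,"ax":0,"ay":0,"az":0,"hand":-0.8},{"dx":-0.013,"dy":-0.192,"dz":0,"ax":0,"ay":0,"az":0,"hand":-0.8},{"dx":-0.0136,"dy":-0.202,"dz":0,"ax":0,"ay":0,"az":0,"hand":-0.8}]'
python3 look.py; python3 -c "
from m import *
p=st(); go(p,-.1,.055,.3); go(p,-.15,0,.3)"
```

```text
t: 8.4
eef_pos: [0.5515, 0.1724, 0.2283]
eef_rot: [[0.066, 0.998, -0.0], [0.998, -0.066, -0.0], [-0.0, -0.0, -1.0]]
contact_force: [0.3, 0.6, 0.3]
finger_gap: 0.1
grasp_force: 0.0
t: 9.6
eef_pos: [0.5432, 0.0503, 0.2282]
eef_rot: [[0.066, 0.998, -0.0], [0.998, -0.066, -0.0], [-0.0, -0.0, -1.0]]
contact_force: [0.3, 0.7, 0.8]
finger_gap: 0.103
grasp_force: 0.6
t 9.6 yaw 86.2 pos [0.5432 0.0503 0.2282] board [-0.0997  0.0276] q [  5.3  22.4 -15.6  52.1  -0.   99.1] F [0.3 0.7 0.8] gap 0.10257191687646255
wrist 0.57 [317.4 295.2] 1149 board [-0.0993 -0.001 ]
wrist 0.56 [513.3 268. ] 360 board [0.0092 0.0153]
t 9.8 yaw 86.21 pos [0.5432 0.0511 0.2282] board [-0.0997  0.0284] q [  5.4  22.4 -15.6  52.1  -0.   99.2] F [ 0.3  0.5 -0.4] gap 0.09979155921612128
rows [0.0025 0.0443 0.1197]
rows [-0.0867 -0.0415  0.1197]
```

```bash
python3 -m crank '[{"dx":0.0015,"dy":0.02,"dz":0,"ax":0,"ay":0,"az":0,"hand":-0.8},{"dx":0.002,"dy":0.03,"dz":0.05,"ax":0,"ay":0,"az":0,"hand":-0.8},{"dx":0.002,"dy":0.03,"dz":0.1,"ax":0,"ay":0,"az":0,"hand":-0.8},{"dx":-0.08,"dy":-0.04,"dz":0.1,"ax":0,"ay":0,"az":1.0,"hand":-0.8},{"dx":-0.08,"dy":-0.04,"dz":0.1,"ax":0,"ay":0,"az":1.0,"hand":-0.8},{"dx":-0.08,"dy":-0.04,"dz":0.1,"ax":0,"ay":0,"az":1.0,"hand":-0.8},{"dx":-0.08,"dy":-0.04,"dz":0.1,"ax":0,"ay":0,"az":1.0,"hand":-0.8},{"dx":-0.08,"dy":-0.04,"dz":0.1,"ax":0,"ay":0,"az":1.0,"hand":-0.8},{"dx":-0.08,"dy":-0.04,"dz":0.1,"ax":0,"ay":0,"az":1.0,"hand":-0.8},{"dx":-0.08,"dy":-0.04,"dz":0.1,"ax":0,"ay":0,"az":1.0,"hand":-0.8}]' >/dev/null; python3 -m crank '[{"dx":0,"dy":0,"dz":0,"ax":0,"ay":0,"az":0.5,"hand":-0.8},{"dx":0,"dy":0,"dz":0,"ax":0,"ay":0,"az":0.5,"hand":-0.8},{"dx":0,"dy":0,"dz":0,"ax":0,"ay":0,"az":0.5,"hand":-0.8},{"dx":0,"dy":0,"dz":0,"ax":0,"ay":0,"az":0.5,"hand":-0.8},{"dx":0,"dy":0,"dz":0,"ax":0,"ay":0,"az":0.5,"hand":-0.8}]' >/dev/null
python3 look.py; python3 -c "
from m import *
p=st(); go(p,-.146,-.001,.227); go(p,-.014,0,.227)"
```

```text
t 11.3 yaw 176.34 pos [0.4953 0.0282 0.2883] board [-0.1459  0.0023] q [  3.3  14.8 -17.   58.1  -0.    6.9] F [-0.  -0.2  0.3] gap 0.09846161910360339
wrist 0.95 [317.3 270.2] 712 board [-0.0987  0.0021]
wrist 0.73 [162.1 225.9] 1597 board [-0.1349 -0.114 ]
t 11.5 yaw 176.15 pos [0.4953 0.0276 0.2883] board [-0.146   0.0017] q [  3.2  14.8 -17.1  58.1  -0.    7. ] F [ 0.5  1.  -0.4] gap 0.09610521360068836
rows [-0.0003 -0.0045 -0.1021]
rows [ 0.2193 -0.0176 -0.1021]
```

```bash
python3 -m crank '[{"dx":0,"dy":-0.002,"dz":-0.05,"ax":0,"ay":0,"az":0,"hand":-0.8},{"dx":0,"dy":-0.003,"dz":-0.08,"ax":0,"ay":0,"az":0,"hand":-0.8},{"dx":0,"dy":-0.003,"dz":-0.096,"ax":0,"ay":0,"az":0,"hand":-0.8},{"dx":0,"dy":-0.003,"dz":-0.101,"ax":0,"ay":0,"az":0,"hand":-0.8},{"dx":0,"dy":-0.003,"dz":-0.101,"ax":0,"ay":0,"az":0,"hand":-0.8}]' >/dev/null && python3 -m crank '[{"dx":0.02,"dy":-0.001,"dz":0,"ax":0,"ay":0,"az":0,"hand":-0.8},{"dx":0.037,"dy":-0.0025,"dz":0,"ax":0,"ay":0,"az":0,"hand":-0.8},{"dx":0.054,"dy":-0.0036,"dz":0,"ax":0,"ay":0,"az":0,"hand":-0.8},{"dx":0.07,"dy":-0.0047,"dz":0,"ax":0,"ay":0,"az":0,"hand":-0.8},{"dx":0.086,"dy":-0.0058,"dz":0,"ax":0,"ay":0,"az":0,"hand":-0.8},{"dx":0.102,"dy":-0.0068,"dz":0,"ax":0,"ay":0,"az":0,"hand":-0.8},{"dx":0.118,"dy":-0.0079,"dz":0,"ax":0,"ay":0,"az":0,"hand":-0.8},{"dx":0.134,"dy":-0.009,"dz":0,"ax":0,"ay":0,"az":0,"hand":-0.8},{"dx":0.15,"dy":-0.01,"dz":0,"ax":0,"ay":0,"az":0,"hand":-0.8}]'
python3 look.py; python3 -c "
from m import *
p=st(); go(p,-.014,0,.227)"
```

```text
t: 12.9
eef_pos: [0.586, 0.0193, 0.2276]
eef_rot: [[-0.998, 0.066, -0.0], [0.066, 0.998, -0.0], [0.0, -0.0, -1.0]]
contact_force: [-0.5, 0.1, 1.5]
finger_gap: 0.102
grasp_force: 0.7
t 12.9 yaw 176.23 pos [0.586  0.0193 0.2276] board [-0.0549 -0.0004] q [ 1.9 25.9 -9.7 54.4 -0.   5.7] F [-0.5  0.1  1.5] gap 0.1016240373349651
wrist 0.81 [317.3 296.1] 1151 board [-0.0244 -0.0003]
wrist 0.6 [76.6 86.4] 4433 board [-0.1355 -0.1142]
t 13.1 yaw 176.23 pos [0.5854 0.0194 0.2275] board [-0.0555 -0.0004] q [ 1.9 25.8 -9.8 54.3 -0.   5.7] F [-0.  -0.7 -0.3] gap 0.10054645169197435
rows [ 0.069  -0.0039 -0.0008]
```

```bash
python3 -m crank '[{"dx":0.012,"dy":-0.0006,"dz":0,"ax":0,"ay":0,"az":0,"hand":-0.8},{"dx":0.024,"dy":-0.0012,"dz":0,"ax":0,"ay":0,"az":0,"hand":-0.8},{"dx":0.036,"dy":-0.0018,"dz":0,"ax":0,"ay":0,"az":0,"hand":-0.8},{"dx":0.048,"dy":-0.0025,"dz":0,"ax":0,"ay":0,"az":0,"hand":-0.8},{"dx":0.06,"dy":-0.0032,"dz":0,"ax":0,"ay":0,"az":0,"hand":-0.8},{"dx":0.07,"dy":-0.0038,"dz":0,"ax":0,"ay":0,"az":0,"hand":-0.8},{"dx":0.07,"dy":-0.0038,"dz":0,"ax":0,"ay":0,"az":0,"hand":-0.8},{"dx":0.03,"dy":-0.001,"dz":0,"ax":0,"ay":0,"az":0,"hand":-0.8},{"dx":0.0,"dy":0,"dz":0.05,"ax":0,"ay":0,"az":0,"hand":-0.8},{"dx":-0.02,"dy":0,"dz":0.1,"ax":0,"ay":0,"az":0,"hand":-0.8},{"dx":-0.02,"dy":0,"dz":0.13,"ax":0,"ay":0,"az":0,"hand":-0.8}]'
python3 -c "
from m import *
p=st(); go(p,-.135,-.16,.30)"
```

```text
t: 14.2
eef_pos: [0.572, 0.0194, 0.3079]
eef_rot: [[-0.998, 0.066, 0.001], [0.066, 0.998, -0.0], [-0.001, 0.0, -1.0]]
contact_force: [0.6, -0.1, 1.5]
finger_gap: 0.104
grasp_force: 0.0
t 14.2 yaw 176.24 pos [0.572  0.0194 0.3079] board [-0.0689 -0.0013] q [ 1.9 20.9 -4.8 64.2 -0.   5.7] F [ 0.6 -0.1  1.5] gap 0.10369271332451974
rows [-0.1276 -0.2566 -0.0131]
```

```bash
python3 -m crank '[{"dx":-0.127,"dy":-0.257,"dz":0,"ax":0,"ay":0,"az":-1.0,"hand":-0.8},{"dx":-0.127,"dy":-0.257,"dz":0,"ax":0,"ay":0,"az":-1.0,"hand":-0.8},{"dx":-0.127,"dy":-0.257,"dz":0,"ax":0,"ay":0,"az":-1.0,"hand":-0.8},{"dx":-0.127,"dy":-0.257,"dz":0,"ax":0,"ay":0,"az":-1.0,"hand":-0.8},{"dx":-0.127,"dy":-0.257,"dz":0,"ax":0,"ay":0,"az":-1.0,"hand":-0.8},{"dx":-0.127,"dy":-0.257,"dz":0,"ax":0,"ay":0,"az":-1.0,"hand":-0.8},{"dx":-0.127,"dy":-0.257,"dz":0,"ax":0,"ay":0,"az":-1.0,"hand":-0.8}]' >/dev/null; python3 -m crank '[{"dx":0,"dy":0,"dz":0,"ax":0,"ay":0,"az":-0.5,"hand":-0.8},{"dx":0,"dy":0,"dz":0,"ax":0,"ay":0,"az":-0.5,"hand":-0.8},{"dx":0,"dy":0,"dz":0,"ax":0,"ay":0,"az":-0.5,"hand":-0.8},{"dx":0,"dy":0,"dz":0,"ax":0,"ay":0,"az":-0.5,"hand":-0.8},{"dx":0,"dy":0,"dz":0,"ax":0,"ay":0,"az":-0.5,"hand":-0.8}]' >/dev/null
python3 look.py; python3 - <<'E'
from m import *
p=np.array(manip.observe()["eef_pos"]); go(p,-.135,-.16,.227); go(p,-.135,-.0285,.227)
a=manip.camera("top")["frame"]; b=manip.camera("wrist")["frame"]
cv2.imwrite("pics/t5.png",np.vstack([cv2.resize(a[60:285,200:500],(400,300)),cv2.resize(b,(400,250))]))
E
```

```text
t 15.4 yaw 86.17 pos [ 0.4969 -0.1348  0.3058] board [-0.1335 -0.1602] q [-15.2  15.7 -12.9  61.3  -0.   78.7] F [-0.8  0.2  0.4] gap 0.10090466173886727
top 0.66 [418.  206.8] 296 board [-0.135  -0.1144]
top 0.57 [355.6 120.5] 74 board [ 0.0063 -0.0005]
top 0.55 [354.7 112.7] 212 board [0.0204 0.0019]
wrist 0.61 [314.6 145.7] 1420 board [-0.1354 -0.113 ]
wrist 0.58 [519.1   3.4] 59 board [ 0.0045 -0.0145]
wrist 0.53 [531.9   8. ] 286 board [ 0.0141 -0.017 ]
wrist 0.44 [393.3 118.4] 95365 board [-0.078  -0.0929]
rows [-0.0027  0.0005 -0.1312]
rows [ 0.012   0.2191 -0.1312]
```

View pics/t5.png

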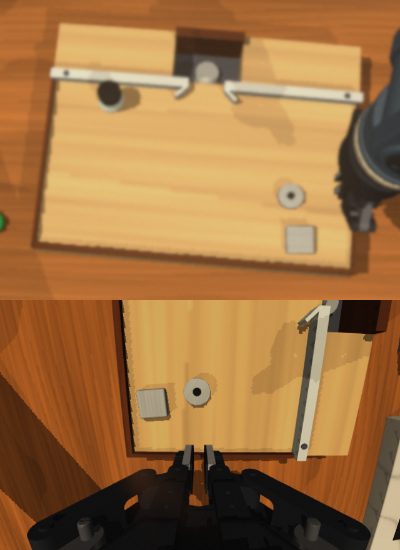

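Both discs appear to be in the slot, around (207,72). I zoom in on the slot to confirm before sending the third.

```bash
python3 - <<'E'
from m import *
c=manip.camera("top");a=c["frame"]; d=manip.camera("side"); s=d["frame"]
p=proj(d,[*(O+R@[.034,0]),.03]).astype(int);print(p)
cv2.imwrite("pics/z.png",np.vstack([cv2.resize(a[90:140,310:410],(600,300),interpolation=cv2.INTER_CUBIC),cv2.resize(s[p[1]-40:p[1]+10,p[0]-50:p[0]+50],(600,300),interpolation=cv2.INTER_CUBIC)]))
for b in [(.006,0),(.062,0),(.034,0)]:
  print(b,proj(c,[*(O+R@b),.005]),proj(c,[*(O+R@b),.05]))
E
```

```text
[269 183]
(0.006, 0) [353.83228857 129.84311281] [355.11267617 121.62032999]
(0.062, 0) [355.92297305 100.90194357] [357.27417916  91.41292316]
(0.034, 0) [354.88970929 115.26171071] [356.20695651 106.39159763]
```

View pics/z.png

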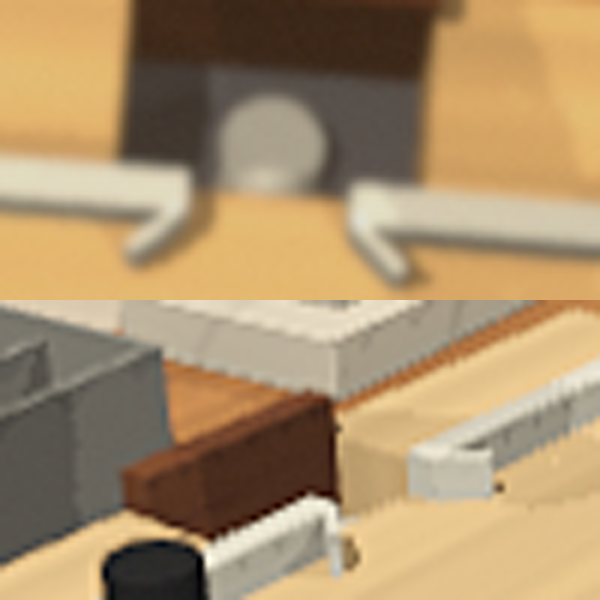

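The second disc lies on top of the first, well below deck level. Now the third: descend outboard of it and push it inwards to the axis.

```bash
python3 -m crank '[{"dx":0,"dy":0,"dz":-0.06,"ax":0,"ay":0,"az":0,"hand":-0.8},{"dx":-0.001,"dy":0,"dz":-0.1,"ax":0,"ay":0,"az":0,"hand":-0.8},{"dx":-0.001,"dy":0,"dz":-0.122,"ax":0,"ay":0,"az":0,"hand":-0.8},{"dx":-0.001,"dy":0,"dz":-0.13,"ax":0,"ay":0,"az":0,"hand":-0.8},{"dx":-0.001,"dy":0,"dz":-0.13,"ax":0,"ay":0,"az":0,"hand":-0.8}]' && python3 -m crank '[{"dx":0.0013,"dy":0.02,"dz":0,"ax":0,"ay":0,"az":0,"hand":-0.8},{"dx":0.0025,"dy":0.037,"dz":0,"ax":0,"ay":0,"az":0,"hand":-0.8},{"dx":0.004,"dy":0.055,"dz":0,"ax":0,"ay":0,"az":0,"hand":-0.8},{"dx":0.005,"dy":0.074,"dz":0,"ax":0,"ay":0,"az":0,"hand":-0.8},{"dx":0.0062,"dy":0.093,"dz":0,"ax":0,"ay":0,"az":0,"hand":-0.8},{"dx":0.0075,"dy":0.112,"dz":0,"ax":0,"ay":0,"az":0,"hand":-0.8},{"dx":0.0088,"dy":0.131,"dz":0,"ax":0,"ay":0,"az":0,"hand":-0.8},{"dx":0.01,"dy":0.15,"dz":0,"ax":0,"ay":0,"az":0,"hand":-0.8},{"dx":0.0113,"dy":0.169,"dz":0,"ax":0,"ay":0,"az":0,"hand":-0.8},{"dx":0.0126,"dy":0.188,"dz":0,"ax":0,"ay":0,"az":0,"hand":-0.8},{"dx":0.0138,"dy":0.206,"dz":0,"ax":0,"ay":0,"az":0,"hand":-0.8},{"dx":0.0147,"dy":0.219,"dz":0,"ax":0,"ay":0,"az":0,"hand":-0.8}]'
python3 look.py; python3 -c "
from m import *
p=st(); go(p,-.134,-.05,.29); go(p,-.182,0,.29)"
```

```text
t: 16.3
eef_pos: [0.4964, -0.1348, 0.2273]
eef_rot: [[0.066, 0.998, -0.001], [0.998, -0.066, 0.0], [0.0, -0.001, -1.0]]
contact_force: [0.7, -0.3, 0.1]
finger_gap: 0.1
grasp_force: 0.0
t: 17.5
eef_pos: [0.5053, -0.0024, 0.2276]
eef_rot: [[0.065, 0.998, -0.0], [0.998, -0.065, 0.0], [0.0, -0.0, -1.0]]
contact_force: [-0.4, -1.3, 0.5]
finger_gap: 0.103
grasp_force: 0.5
t 17.5 yaw 86.25 pos [ 0.5053 -0.0024  0.2276] board [-0.134  -0.0275] q [ -0.3  19.  -21.2  49.8   0.   93.5] F [-0.4 -1.3  0.5] gap 0.10329245068248863
wrist 0.71 [317.5 198.6] 3203 board [-0.1336  0.0002]
wrist 0.69 [579.7 192.4] 321 board [0.0027 0.004 ]
wrist 0.63 [588.  176.7] 179 board [0.0054 0.0123]
t 17.7 yaw 86.26 pos [ 0.5052 -0.0032  0.2276] board [-0.134  -0.0283] q [ -0.4  19.  -21.2  49.8   0.   93.4] F [1.1 0.6 0. ] gap 0.10077715729068583
rows [-0.0025 -0.036   0.104 ]
rows [-0.0767  0.0525  0.104 ]
```

```bash
python3 -m crank '[{"dx":-0.0015,"dy":-0.02,"dz":0,"ax":0,"ay":0,"az":0,"hand":-0.8},{"dx":-0.002,"dy":-0.03,"dz":0.05,"ax":0,"ay":0,"az":0,"hand":-0.8},{"dx":-0.002,"dy":-0.03,"dz":0.1,"ax":0,"ay":0,"az":0,"hand":-0.8},{"dx":-0.075,"dy":0.052,"dz":0.1,"ax":0,"ay":0,"az":1.0,"hand":-0.8},{"dx":-0.075,"dy":0.052,"dz":0.1,"ax":0,"ay":0,"az":1.0,"hand":-0.8},{"dx":-0.075,"dy":0.052,"dz":0.1,"ax":0,"ay":0,"az":1.0,"hand":-0.8},{"dx":-0.075,"dy":0.052,"dz":0.1,"ax":0,"ay":0,"az":1.0,"hand":-0.8},{"dx":-0.075,"dy":0.052,"dz":0.1,"ax":0,"ay":0,"az":1.0,"hand":-0.8},{"dx":-0.075,"dy":0.052,"dz":0.1,"ax":0,"ay":0,"az":1.0,"hand":-0.8},{"dx":-0.075,"dy":0.052,"dz":0.1,"ax":0,"ay":0,"az":1.0,"hand":-0.8}]' >/dev/null; python3 -m crank '[{"dx":0,"dy":0,"dz":0,"ax":0,"ay":0,"az":0.5,"hand":-0.8},{"dx":0,"dy":0,"dz":0,"ax":0,"ay":0,"az":0.5,"hand":-0.8},{"dx":0,"dy":0,"dz":0,"ax":0,"ay":0,"az":0.5,"hand":-0.8},{"dx":0,"dy":0,"dz":0,"ax":0,"ay":0,"az":0.5,"hand":-0.8},{"dx":0,"dy":0,"dz":0,"ax":0,"ay":0,"az":0.5,"hand":-0.8}]' >/dev/null
python3 look.py; python3 -c "
from m import *
p=st(); go(p,-.181,0,.227); go(p,-.056,0,.227)"
```

```text
t 19.2 yaw 176.22 pos [0.4602 0.0268 0.2877] board [-0.1809 -0.0014] q [  3.3  11.7 -21.5  56.8  -0.    7.1] F [ 0.2 -0.6  1. ] gap 0.10134386562270208
wrist 0.94 [317.6 271.1] 683 board [-0.1332 -0.001 ]
t 19.4 yaw 176.09 pos [0.4602 0.0274 0.2877] board [-0.1809 -0.0008] q [  3.4  11.7 -21.5  56.8  -0.    7.3] F [-0.3 -0.2  0. ] gap 0.09603890407664066
rows [-1.000e-04  1.400e-03 -1.011e-01]
rows [ 0.2078 -0.0125 -0.1011]
```

```bash
python3 -m crank '[{"dx":0,"dy":0.001,"dz":-0.05,"ax":0,"ay":0,"az":0,"hand":-0.8},{"dx":0,"dy":0.001,"dz":-0.08,"ax":0,"ay":0,"az":0,"hand":-0.8},{"dx":0,"dy":0.001,"dz":-0.096,"ax":0,"ay":0,"az":0,"hand":-0.8},{"dx":0,"dy":0.001,"dz":-0.101,"ax":0,"ay":0,"az":0,"hand":-0.8},{"dx":0,"dy":0.001,"dz":-0.101,"ax":0,"ay":0,"az":0,"hand":-0.8}]' >/dev/null && python3 -m crank '[{"dx":0.02,"dy":-0.001,"dz":0,"ax":0,"ay":0,"az":0,"hand":-0.8},{"dx":0.037,"dy":-0.0025,"dz":0,"ax":0,"ay":0,"az":0,"hand":-0.8},{"dx":0.054,"dy":-0.0036,"dz":0,"ax":0,"ay":0,"az":0,"hand":-0.8},{"dx":0.072,"dy":-0.0048,"dz":0,"ax":0,"ay":0,"az":0,"hand":-0.8},{"dx":0.09,"dy":-0.006,"dz":0,"ax":0,"ay":0,"az":0,"hand":-0.8},{"dx":0.108,"dy":-0.0072,"dz":0,"ax":0,"ay":0,"az":0,"hand":-0.8},{"dx":0.126,"dy":-0.0084,"dz":0,"ax":0,"ay":0,"az":0,"hand":-0.8},{"dx":0.144,"dy":-0.0096,"dz":0,"ax":0,"ay":0,"az":0,"hand":-0.8},{"dx":0.162,"dy":-0.0108,"dz":0,"ax":0,"ay":0,"az":0,"hand":-0.8},{"dx":0.18,"dy":-0.012,"dz":0,"ax":0,"ay":0,"az":0,"hand":-0.8},{"dx":0.196,"dy":-0.013,"dz":0,"ax":0,"ay":0,"az":0,"hand":-0.8},{"dx":0.207,"dy":-0.0138,"dz":0,"ax":0,"ay":0,"az":0,"hand":-0.8}]'
python3 look.py; python3 -c "
from m import *
p=st(); go(p,-.014,0,.227)"
```

```text
t: 21.1
eef_pos: [0.5854, 0.0201, 0.227]
eef_rot: [[-0.998, 0.066, 0.0], [0.066, 0.998, -0.0], [-0.0, -0.0, -1.0]]
contact_force: [-1.9, 0.5, 0.3]
finger_gap: 0.097
grasp_force: 0.4
t 21.1 yaw 176.22 pos [0.5854 0.0201 0.227 ] board [-0.0555  0.0002] q [ 2.  25.8 -9.9 54.3 -0.   5.7] F [-1.9  0.5  0.3] gap 0.09736396583078422
wrist 0.7 [317.6 296.8] 1155 board [-0.0258  0.0005]
t 21.3 yaw 176.23 pos [0.5844 0.0201 0.2269] board [-0.0566  0.0002] q [  2.   25.8 -10.   54.2  -0.    5.7] F [ 0.5 -0.9  0. ] gap 0.09907263477251764
rows [ 0.0708 -0.0051  0.0001]
```

```bash
python3 -m crank '[{"dx":0.012,"dy":-0.0008,"dz":0,"ax":0,"ay":0,"az":0,"hand":-0.8},{"dx":0.024,"dy":-0.0016,"dz":0,"ax":0,"ay":0,"az":0,"hand":-0.8},{"dx":0.036,"dy":-0.0024,"dz":0,"ax":0,"ay":0,"az":0,"hand":-0.8},{"dx":0.048,"dy":-0.0032,"dz":0,"ax":0,"ay":0,"az":0,"hand":-0.8},{"dx":0.06,"dy":-0.004,"dz":0,"ax":0,"ay":0,"az":0,"hand":-0.8},{"dx":0.074,"dy":-0.005,"dz":0,"ax":0,"ay":0,"az":0,"hand":-0.8},{"dx":0.074,"dy":-0.005,"dz":0,"ax":0,"ay":0,"az":0,"hand":-0.8},{"dx":0.03,"dy":-0.002,"dz":0,"ax":0,"ay":0,"az":0,"hand":-0.8},{"dx":0.0,"dy":0,"dz":0.05,"ax":0,"ay":0,"az":0,"hand":-0.8},{"dx":-0.02,"dy":-0.05,"dz":0.1,"ax":0,"ay":0,"az":0,"hand":-0.8},{"dx":-0.05,"dy":-0.12,"dz":0.15,"ax":0,"ay":0,"az":0,"hand":-0.8}]' >/dev/null;  python3 -m crank '[{"dx":-0.06,"dy":-0.08,"dz":0,"ax":0,"ay":0,"az":0,"hand":-0.8},{"dx":-0.1,"dy":-0.16,"dz":0,"ax":0,"ay":0,"az":0,"hand":-0.8},{"dx":-0.13,"dy":-0.24,"dz":0,"ax":0,"ay":0,"az":0,"hand":-0.8},{"dx":-0.13,"dy":-0.3,"dz":0,"ax":0,"ay":0,"az":0,"hand":-0.8},{"dx":-0.13,"dy":-0.3,"dz":0,"ax":0,"ay":0,"az":0,"hand":-0.8}]' 
python3 look.py; python3 - <<'E'
from m import *
a=manip.camera("top")["frame"]; c=manip.camera("side");s=c["frame"]
cv2.imwrite("pics/z2.png",np.vstack([cv2.resize(a[60:285,200:500],(400,300)),cv2.resize(a[90:140,310:410],(400,200),interpolation=cv2.INTER_CUBIC)]))
for q in ["square","pot"]:
  c=manip.camera("top")
  for r in manip.pinpoint("top",q)[:1]: print(q,R.T@(onz(c,r["at"],.05)[:2]-O))
E
```

```text
t: 22.9
eef_pos: [0.4768, -0.2331, 0.3149]
eef_rot: [[-0.997, 0.071, 0.001], [0.071, 0.997, -0.002], [-0.001, -0.002, -1.0]]
contact_force: [1.6, 0.1, 0.1]
finger_gap: 0.103
grasp_force: 0.0
t 22.9 yaw 175.9 pos [ 0.4768 -0.2331  0.3149] board [-0.1469 -0.2596] q [-26.   16.8 -10.   63.1  -0.1 -21.9] F [1.6 0.1 0.1] gap 0.10327524921534875
top 0.55 [354.7 114.6] 136 board [0.0169 0.0017]
top 0.48 [356.  120.4] 44 board [ 0.0065 -0.0012]
pot [-0.02913284  0.12232281]
```

View pics/z2.png

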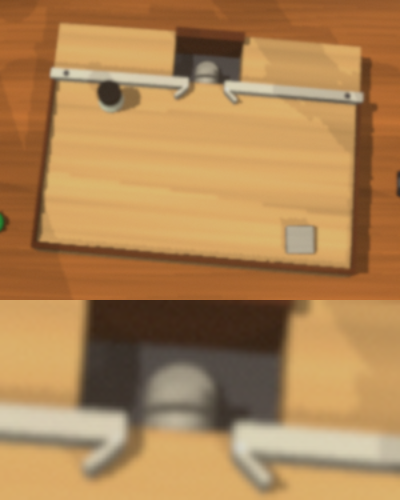

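Board cleared; square and pot are undisturbed. The third disc may be leaning on the slot's near wall: there is a second grey patch next to the gate edge at (180,418). I go and measure it from close by, over the slot.

```bash
python3 -c "
from m import *
p=st(); go(p,.034,-.10,.33)"; python3 -m crank '[{"dx":0.0,"dy":0.0,"dz":0.05,"ax":0,"ay":0,"az":-1.0,"hand":-0.8},{"dx":0.1,"dy":0.05,"dz":0.05,"ax":0,"ay":0,"az":-1.0,"hand":-0.8},{"dx":0.2,"dy":0.1,"dz":0.05,"ax":0,"ay":0,"az":-1.0,"hand":-0.8},{"dx":0.3,"dy":0.2,"dz":0.05,"ax":0,"ay":0,"az":-1.0,"hand":-0.8},{"dx":0.32,"dy":0.24,"dz":0.05,"ax":0,"ay":0,"az":-1.0,"hand":-0.8},{"dx":0.32,"dy":0.24,"dz":0.05,"ax":0,"ay":0,"az":-1.0,"hand":-0.8},{"dx":0.32,"dy":0.24,"dz":0.05,"ax":0,"ay":0,"az":-1.0,"hand":-0.8},{"dx":0.32,"dy":0.24,"dz":0.05,"ax":0,"ay":0,"az":-1.0,"hand":-0.8}]' > /dev/null;python3 -m crank '[{"dx":0,"dy":0,"dz":0,"ax":0,"ay":0,"az":-0.5,"hand":-0.8},{"dx":0,"dy":0,"dz":0,"ax":0,"ay":0,"az":-0.5,"hand":-0.8},{"dx":0,"dy":0,"dz":0,"ax":0,"ay":0,"az":-0.5,"hand":-0.8},{"dx":0,"dy":0,"dz":0,"ax":0,"ay":0,"az":-0.5,"hand":-0.8},{"dx":0,"dy":0,"dz":0,"ax":0,"ay":0,"az":-0.5,"hand":-0.8}]' >/dev/null
python3 - <<'E'
from m import *
st(); c=manip.camera("wrist"); cv2.imwrite("pics/w9.png",c["frame"])
o,_=ray(c,(320,200)); print("cam board",R.T@(o[:2]-O),o[2])
P=lambda b,z: proj(c,[*(O+R@b),z]).round(0)
print("pocket floor",[P(b,.005) for b in [(.006,.045),(.006,-.045),(.062,-.045),(.062,.045)]])
print("deck edge",[P(b,.05) for b in [(.006,.023),(.006,-.023)]])
for r in manip.cut_out("wrist","disc1"):
    ys,xs=np.nonzero(r["region"])
    if len(xs)<5: continue
    h=cv2.convexHull(np.c_[xs,ys].astype(np.int32)); 
    for z in (.015,.04): 
        q=np.array([R.T@(onz(c,k[0],z)[:2]-O) for k in h]); print(round(r["score"],2),r["bbox"],len(xs),"z",z,"x",q[:,0].min().round(3),q[:,0].max().round(3),"y",q[:,1].min().round(3),q[:,1].max().round(3))
E
```

```text
t 23.4 yaw 176.32 pos [ 0.4783 -0.2274  0.3145] board [-0.1458 -0.2539] q [-25.4  16.7 -10.1  63.2  -0.  -21.7] F [ 0.4  0.  -0.6] gap 0.10199411866043616
rows [0.3162 0.2358 0.0258]
t 24.7 yaw 86.37 pos [ 0.6694 -0.0849  0.3448] board [ 0.0353 -0.0988] q [-7.2 29.8 15.4 75.6 -0.  86.4] F [ 1.2  0.2 -0.8] gap 0.10031262929372524
cam board [ 0.0357717  -0.03220883] 0.31440339756593544
pocket floor [array([288.,  36.]), array([289., 131.]), array([343., 132.]), array([346.,  37.])]
deck edge [array([283.,  50.]), array([284., 108.])]
0.73 [297.3, 60.2, 13.8, 40.6] 391 z 0.015 x 0.017 0.028 y -0.014 0.019
0.73 [297.3, 60.2, 13.8, 40.6] 391 z 0.04 x 0.019 0.029 y -0.015 0.015
0.63 [284.4, 67.1, 15.3, 35.2] 543 z 0.015 x 0.002 0.017 y -0.015 0.018
0.63 [284.4, 67.1, 15.3, 35.2] 543 z 0.04 x 0.005 0.019 y -0.016 0.014
0.6 [309.6, 68.4, 23.3, 32.9] 627 z 0.015 x 0.028 0.048 y -0.015 0.015
0.6 [309.6, 68.4, 23.3, 32.9] 627 z 0.04 x 0.028 0.047 y -0.017 0.011
```

```bash
python3 -m crank '[{"dx":0.05,"dy":0,"dz":-0.03,"ax":0,"ay":0,"az":0,"hand":-0.8},{"dx":0.1,"dy":0,"dz":-0.03,"ax":0,"ay":0,"az":0,"hand":-0.8},{"dx":0.1,"dy":0,"dz":-0.03,"ax":0,"ay":0,"az":0,"hand":-0.8}]' >/dev/null
python3 - <<'E'
from m import *
g=cv2.cvtColor(cv2.imread("pics/w9.png"),cv2.COLOR_BGR2GRAY)
print("cols 278..350"); 
for r in range(56,112,4): print(r,*g[r,278:350:2])
c=manip.camera("wrist"); cv2.imwrite("pics/w10.png",c["frame"])
o,_=ray(c,(320,200)); print("cam board",R.T@(o[:2]-O),o[2])
P=lambda b,z: proj(c,[*(O+R@b),z]).round(0)
print("pocket floor",[P(b,.005) for b in [(.006,.045),(.006,-.045),(.062,-.045),(.062,.045)]],"deck edge",[P(b,.05) for b in [(.006,.023),(.006,-.023)]])
for r in manip.cut_out("wrist","disc1"):
    if r["region"].sum()>5: print(r["bbox"],r["score"],r["region"].sum())
g=cv2.cvtColor(c["frame"],cv2.COLOR_BGR2GRAY); x0=int(P((.006,0),.05)[0])-16
print("cols",x0)
for r in range(50,116,4): print(r,*g[r,x0:x0+88:2])
t=manip.camera("top");g=cv2.cvtColor(t["frame"],cv2.COLOR_BGR2GRAY); print("top")
for r in range(98,126): print(r,*g[r,342:370:2])
E
```

```text
cols 278..350
56 92 91 43 43 40 30 30 29 31 31 30 30 31 30 30 31 32 30 32 31 30 31 30 31 32 29 32 30 32 32 30 30 32 21 20 20
60 103 171 42 44 41 30 28 32 31 30 31 29 30 29 31 31 31 32 31 31 31 31 32 31 32 31 31 29 31 31 27 30 30 17 22 21
64 171 171 63 45 57 97 132 130 127 65 42 116 136 133 123 119 98 67 67 67 65 67 65 40 31 45 43 42 45 44 42 44 63 27 21 19
68 171 171 65 99 151 150 155 157 116 46 45 164 163 158 154 151 113 155 169 163 154 138 85 66 67 64 65 65 66 64 62 64 64 22 21 20
72 172 171 76 156 161 170 178 176 102 43 45 176 176 173 167 164 123 150 162 164 165 164 165 165 143 69 64 63 66 65 61 63 64 24 20 20
76 172 170 88 159 166 186 191 201 68 42 37 170 171 175 176 176 122 71 144 165 164 165 159 160 162 162 77 63 65 65 62 65 62 22 19 20
80 172 170 87 106 157 169 176 186 84 33 11 159 161 166 174 182 123 69 81 164 159 157 162 158 160 158 158 61 64 63 62 63 62 24 21 19
84 172 169 111 125 126 150 156 165 81 35 4 141 145 150 155 160 118 68 80 156 159 158 161 157 159 157 159 84 64 63 60 62 69 20 21 19
88 173 170 106 96 106 123 136 137 96 45 43 122 132 134 136 139 104 73 76 144 157 15
[... 4403 characters left out ...]
 109
114 77 101 147 196 211 218 215 208 198 166 129 94 94 108
115 81 102 145 181 188 191 188 183 179 158 123 89 87 104
116 85 105 137 156 154 155 155 152 152 140 118 86 82 96
117 95 109 130 145 155 162 164 156 148 127 111 85 77 82
118 114 110 135 166 189 204 207 194 173 138 110 84 76 78
119 130 112 148 189 214 226 229 220 199 155 115 83 78 93
120 141 117 159 196 220 229 232 223 202 160 119 85 79 129
121 152 129 173 198 220 226 228 219 198 162 127 94 91 171
122 163 142 190 207 222 225 223 218 202 179 152 125 122 202
123 169 151 202 220 223 224 222 220 214 205 193 174 167 219
124 166 157 208 224 225 225 224 224 221 220 218 205 196 228
125 163 159 211 227 227 227 227 227 226 226 224 218 207 234
```

```bash
python3 - <<'E'
from m import *
from scipy.optimize import least_squares
c2=manip.camera("wrist"); f=c2
# view-1 camera: same mount, shifted; recover its t from logged centre (board .03577,-.03221, z .3144)
c1=dict(c2); C1=np.array([*(O+R@[.03577,-.03221]),.3144]); c1["t"]=-np.array(c2["R"])@C1
print("check", proj(c1,[*(O+R@[.006,.045]),.005]), "want 288,36")
for n,u1,u2 in [("A left",284,203.5),("A right",293.5,215.5),("B left",299,219.5),("B right",310,232.5),("flat right",332,263)]:
    s=least_squares(lambda v:[proj(c1,[*(O+R@[v[0],0]),v[1]])[0]-u1,proj(c2,[*(O+R@[v[0],0]),v[1]])[0]-u2],[.02,.03])
    print(n,"x,z",s.x.round(4))
for z in (.015,.02,.025,.03): print("A dot x at z",z,(R.T@(onz(c1,(297.5,82),z)[:2]-O))[0].round(4),"B dot",(R.T@(onz(c2,(237,84),z)[:2]-O))[0].round(4))
E
```

```text
check [287.80667772  36.52892159] want 288,36
A left x,z [0.0075 0.0592]
A right x,z [0.0148 0.0533]
B left x,z [0.0198 0.0588]
B right x,z [0.0287 0.0548]
flat right x,z [0.0481 0.0306]
A dot x at z 0.015 0.0156 B dot 0.0217
A dot x at z 0.02 0.0159 B dot 0.023
A dot x at z 0.025 0.0162 B dot 0.0243
A dot x at z 0.03 0.0166 B dot 0.0256
```

```bash
cat > v.py <<'E'
import sys,pickle
from m import *
st(); c=manip.camera("wrist"); o,_=ray(c,(320,200)); print("cam",R.T@(o[:2]-O),o[2])
pickle.dump({k:c[k] for k in c},open(sys.argv[1],"wb"))
g=cv2.cvtColor(c["frame"],cv2.COLOR_BGR2GRAY).astype(float)
# rectified profile along board x on plane z=.05, averaged over y -4..4mm
xs=np.arange(-.02,.09,.001); pr=[]
for x in xs: pr.append(np.mean([cv2.getRectSubPix(g.astype(np.float32),(1,1),tuple(map(float,proj(c,[*(O+R@[x,y]),.05]))))[0,0] for y in (-.002,0,.002)]))
print("x(mm) on z=.05:"," ".join(f"{int(round(x*1000))}:{int(v)}" for x,v in zip(xs,pr)))
for r in manip.pinpoint("wrist","disc1")[:6]: print("pin",round(r["score"],2),np.round(r["at"],1),(R.T@(onz(c,r["at"],.05)[:2]-O)).round(4))
E
python3 v.py pics/a.pkl
python3 -m crank '[{"dx":-0.08,"dy":0.005,"dz":0,"ax":0,"ay":0,"az":0,"hand":-0.8},{"dx":-0.16,"dy":0.01,"dz":0,"ax":0,"ay":0,"az":0,"hand":-0.8},{"dx":-0.23,"dy":0.016,"dz":0,"ax":0,"ay":0,"az":0,"hand":-0.8},{"dx":-0.23,"dy":0.016,"dz":0,"ax":0,"ay":0,"az":0,"hand":-0.8},{"dx":-0.23,"dy":0.016,"dz":0,"ax":0,"ay":0,"az":0,"hand":-0.8}]' >/dev/null
python3 v.py pics/b.pkl
```

```text
t 25.3 yaw 86.3 pos [ 0.7293 -0.0844  0.3267] board [ 0.095  -0.0944] q [-6.6 36.6 24.9 78.4 -0.  87.1] F [-0.4 -0.9  0.4] gap 0.09880203194698221
cam [ 0.09553137 -0.02774456] 0.2963959273563415
x(mm) on z=.05: -20:187 -19:188 -18:188 -17:188 -16:188 -15:188 -14:188 -13:188 -12:188 -11:187 -10:188 -9:188 -8:188 -7:188 -6:189 -5:190 -4:191 -3:191 -2:191 -1:190 0:188 1:186 2:183 3:182 4:171 5:65 6:54 7:96 8:140 9:152 10:163 11:176 12:178 13:183 14:187 15:169 16:91 17:49 18:49 19:49 20:98 21:162 22:171 23:174 24:176 25:179 26:184 27:188 28:191 29:185 30:84 31:46 32:41 33:16 34:6 35:26 36:46 37:67 38:82 39:87 40:137 41:171 42:171 43:171 44:171 45:170 46:170 47:172 48:172 49:172 50:172 51:173 52:173 53:161 54:98 55:61 56:67 57:70 58:69 59:62 60:62 61:62 62:62 63:62 64:62 65:62 66:62 67:62 68:62 69:62 70:63 71:61 72:45 73:15 74:14 75:14 76:14 77:23 78:43 79:49 80:48 81:48 82:48 83:47 84:46 85:51 86:74 87:104 88:111 89:113
pin 0.87 [212.8  85.8] [ 0.0112 -0.0021]
pin 0.83 [226.7  80.8] [0.0226 0.0016]
pin 0.72 [248.6  88.6] [ 0.0399 -0.0044]
t 25.9 yaw 86.24 pos [ 0.5909 -0.0747  0.3279] b
[... 339 characters left out ...]
 4:155 5:132 6:144 7:150 8:153 9:165 10:170 11:175 12:178 13:163 14:75 15:47 16:48 17:56 18:88 19:137 20:146 21:145 22:146 23:146 24:148 25:150 26:150 27:151 28:141 29:137 30:137 31:138 32:137 33:136 34:137 35:137 36:129 37:78 38:57 39:54 40:53 41:52 42:54 43:54 44:54 45:32 46:16 47:16 48:17 49:17 50:16 51:17 52:18 53:17 54:18 55:20 56:19 57:19 58:18 59:17 60:17 61:16 62:14 63:13 64:13 65:12 66:12 67:12 68:27 69:43 70:43 71:43 72:43 73:43 74:43 75:43 76:43 77:43 78:43 79:43 80:43 81:45 82:67 83:81 84:81 85:81 86:81 87:82 88:83 89:81
pin 0.88 [373.6  86.3] [ 0.0019 -0.0019]
pin 0.87 [388.4  82. ] [0.0136 0.0015]
pin 0.68 [402.2  89.5] [ 0.0251 -0.0041]
pin 0.36 [157.5 231.7] [-0.1897 -0.127 ]
```

```bash
python3 -c "
from cell import manip
print(manip.sign_off())"
```

```text
the job is handed in; nothing more can be done
None
```

I pushed all three spacers through the gate one at a time and handed the job in, with the square and the pot left where they stood. The sign-off returned no verdict. One disc lies flat in the slot and two stand on edge, and one of those leans on the near wall with only about 2 mm of margin by my measurement.

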